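# Hang the hook-on tray in the tool box

## Task

Hang the small steel tray inside the open wooden tool box by hooking its bent lip over the near wall (a lift-out panel that stands a little differently in its wide grooves each time), at first at least five centimetres to the right of the stop block that sits on that wall. Once its lip sits fully down on the rim, keep it there and slide it left along the rim, then push it firmly but gently against the block (with at least 5 N) and leave it hanging there, hard up against it. Never force tray, box or block (never with more than 35 N), and leave everything else as it lies.

Things in the scene. Friction and masses are not known exactly. Their poses are not given: they have to be found in the camera images.
- tray: loose tray of 3 mm sheet steel, about 0.25 kg (+-30%), standing upright on the bench: open trough 90 long (y), 50 deep (x), 35 high; its back plate rises to 75 and is bent over away from the trough (-x): a lip 15 wide, then a leg pointing down. z up, x from lip to trough (into the box when hung), y along it (left when hung). Origin: underside, below the plate's back face
- tray_grip (a point): centre of the tray's wooden grip, a block 12 thick (x) x 40 long (y) x 32 high on top of the bent lip; this point is 91 above the tray's underside. Axes as tray
- tray_slot (a point): on the tray: middle of the lip's underside, 19 below the grip's centre, 72 above the tray's underside; rests on the rim when hung. The slot under the lip is 12 wide: the back plate's face is at x = +6 from here and reaches 72 down, the leg's inner face at x = -6; the leg is 3 thick and reaches 16 down. Axes as tray
- tray_end (a point): on the tray: left (+y) end of its lip, 45 along +y from tray_slot, same height; this end meets the stop block. Axes as tray
- toolbox: plain wooden box, open on top, fixed to the bench, 217 (x) x 340 (y) x 110 high outside, walls and floor 9 thick; things on its floor are no higher than 45 above the bench. Origin: on its underside, 95.5 in x from rim; axes as rim
- rim (a point): nominal middle of the top edge of the box's near wall, 110 above the bench. x: into the box, square to the wall; y: left along the wall; z up. This wall is a lift-out panel 9 thick, wedged tight in wide grooves: it stands square and does not give, but up to 8 nearer or farther in x than this point, which does not tell where: see it or feel for it. Height and y are true
- stop: stop block of dark wood, 38 (x) x 30 (y) x 36 high, fixed to the box astride its near wall, left of its middle; it reaches 14 above the rim and 22 below it. Rigid. Origin: centre of its underside; axes as rim
- stop_face (a point): middle of the stop block's right (-y) face, at the height of the rim. The tray's lip end has to come against this face from the -y side. Axes as rim
- tin: bystander: plain open steel tin, 50 x 90 x 35 high, no back plate, no lip and no grip; origin at the centre of its underside
- screwdriver: bystander lying on the floor of the tool box near its far wall, about 170 long, 30 high at most; origin under its middle
- sanding_block: bystander: cork block 50 x 80 x 30 high, inside the tool box; origin at the centre of its underside
- jar: bystander: capped amber glass jar, 72 in diameter, 100 high; origin at the centre of its underside
- bowl: bystander: small turned wooden bowl, 120 in diameter, 50 high; origin at the centre of its underside
- hammer: bystander: wooden-handled hammer lying on the bench, 280 long; origin under its middle
Things that resemble listed ones, but are neither listed nor needed, are in the scene too. Leave any blue or purple look-alike of the tray alone.

How it is judged (in metres and radians):
On the way, in this order (a step that is already met when the one before it is completed fails the run):
1. the tray hangs on the near wall with its lip seated on the rim, its left end at least 40 mm short of the stop block (z of tray_slot in the frame of rim between -0.004 and 0.003 m and x of tray_slot in the frame of rim between -0.0115 and 0.0115 m and angle between the x axis of tray_slot and the x axis of rim, either way round below 0.09 rad and angle between tray_slot's own z axis and vertical below 0.12 rad and y of tray_end in the frame of stop_face below -0.04 m), for 0.2 s.
2. still seated on the rim, it is slid along to between 8 and 30 mm from the block (z of tray_slot in the frame of rim between -0.004 and 0.003 m and x of tray_slot in the frame of rim between -0.0115 and 0.0115 m and angle between the x axis of tray_slot and the x axis of rim, either way round below 0.09 rad and angle between tray_slot's own z axis and vertical below 0.12 rad and y of tray_end in the frame of stop_face between -0.03 and -0.008 m), for 0.1 s.
3. seated, it is pushed against the block with more than 4 N for 0.3 s (z of tray_slot in the frame of rim between -0.004 and 0.003 m and x of tray_slot in the frame of rim between -0.0115 and 0.0115 m and angle between the x axis of tray_slot and the x axis of rim, either way round below 0.09 rad and angle between tray_slot's own z axis and vertical below 0.12 rad and contact force between tray and stop above 4 N), for 0.3 s.
At the end, for the whole second after the job is handed in: the tray hangs at rest and released, lip seated on the near wall's rim (slot within 3 mm above and 4 mm below the rim, within 11.5 mm of the middle across it, turned less than 0.09 rad from the wall and tilted less than 0.12 rad), its left end within 3 mm of the stop block's face (z of tray_slot in the frame of rim between -0.004 and 0.003 m and x of tray_slot in the frame of rim between -0.0115 and 0.0115 m and angle between the x axis of tray_slot and the x axis of rim, either way round below 0.09 rad and angle between tray_slot's own z axis and vertical below 0.12 rad and y of tray_end in the frame of stop_face between -0.003 and 0.003 m and linear speed of tray below 0.02 m/s); the robot touches nothing.
It fails at once if the tray is forced against the tool box (over 35 N) (contact force between tray and toolbox above 35 N).
It fails at once if the tray is forced against the stop block (over 35 N) (contact force between tray and stop above 35 N).
It fails at once if the tray is tipped over (beyond 0.7 rad) (angle between tray_grip's own z axis and vertical above 0.7 rad).
It fails at once if a bystander is moved by more than 20 mm (distance of any of tin, screwdriver, sanding_block, jar, bowl, hammer from where it was at the start of the episode above 0.02 m).
It also fails if it takes over 69 s, if anything falls off the work surface, if the arm or the gripper's body presses on something with over 40 N, if the wrist force passes 120 N, or if a joint passes its speed limit or range.

## Robot

A 6-joint arm with a two-finger parallel gripper is mounted at the origin on the work surface. World frame = base frame: x ahead of the robot, y to its left, z up, the work surface at z = 0. Lengths are in m, angles in degrees, forces in N, time in s.
With the tool pointing down it reaches from about 0.25 to 0.725 m from the base axis. Payload 9.7 kg.
Tool frame: the origin (TCP) lies at the very end of the fingers, on their centre line; the grasp point (between the pads) lies 19 mm behind it (bot.grip_depth is the distance from the TCP to the grasp point, in m); z points along the fingers, y is the direction in which the jaws open and shut (so a half turn about z gives the same grasp; the last joint's range is limited). The gripper opens to 85 mm and grips with 20 to 120 N. Pads are 22 mm wide; open, the fingers measure 114 mm over their backs; the gripper's body (76 mm by 85 mm) begins 54 mm behind the grasp point. The pads swing forward as they close: fully open they stand 13 mm farther back than shut.
Start: joints at [-77.063, 4.979, 10.078, 95.1, 0, 90], TCP at [0.123, -0.536, 0.231] pointing down, gripper open.
Joint ranges: [-179.16, 179.16], [-48.56, 103.87], [-65.8, 70.77], [-126.05, 130.52], [-82.76, 87.17], [-180, 180]. Speed limits (degrees/s): [127.2, 127.2, 147.25, 180, 180, 180].

## Interface

Orientations are given as [roll, pitch, yaw] about the fixed x, y, z axes, in that order (R = Rz(yaw) Ry(pitch) Rx(roll)).
In Python, from workcell import telemetry, optics, order, bot gives the robot as it stands. The module is installed in compiled form; this text tells all that it offers.
- The arm moves only by the shell command python3 -m inch 'ROWS' [FORCE]. ROWS is JSON, a list of rows, each a list of 7 numbers: the shift along the tool's x, y, z in m, then the turn, a rotation vector about the tool's x, y, z in rad, then the closure, from 0 (fully open) to 1 (shut). In form: [[tx, ty, tz, rx, ry, rz, grip], ...]. A call has 1 to 12 rows; each row is the pose to reach, as a shift and turn from the pose commanded when the call began, along the tool's axes at that moment; what a row does not reach only later rows make up. A row lasts 1/12 s, in which the tool goes at most 41.7 mm and 7.16 degrees, less where a joint would pass 70% of its speed; a pose out of reach is approached as far as the arm can. A call with a gripper value outside its range is refused whole. The fingers move at their own pace and stop on an object; FORCE is the grip in N (left out, the last holds). Time passes only in rows, so rows that repeat a pose let the fingers close. It gives the time, the measured TCP pose, the force and the opening at its end, in the units of the state.
- telemetry.get_obs(): the state, without advancing time (a new reading comes with each control period).
- optics.camera(name): name is "side" or "top"; returns (picture, depth): 400x640x3 uint8, red, green, blue; 400x640 float32, m along the optical axis (not along the pixel's ray), 0 where there is no reading.
- optics.camera_info(name): a dict with "camera_matrix" (3x3 intrinsics, pixels), "k1" (the pictures are not rectified: a ray, as slopes to the right and down, at radius r is drawn at 1 + k1 r^2 times it, then the intrinsics apply), "xyz" and "attitude" of the camera in the world. Camera axes: x right, y down, z forward; pixel columns grow to the right and rows downward; lengths in m; the calibration is good to about 2 mm. A picture is of the moment at which its call begins. camera_info takes no time and is no camera call.
- order.job_done(): hands the job in, once; it reports no verdict.
The state is a dict: "time": time; "q": joint angles; "qd": joint speeds; "joint_efforts": joint torques, N m; "ee_pos": TCP position; "tcp_rot": TCP orientation; "wrist_force": force on the tool from outside, world axes, zero at the start; "torque": the same for the moment, N m; "opening": finger opening in m.
Only numpy, scipy, OpenCV 4.12 (cv2) and the standard library are available. Lean on these libraries where they do the work, as an engineer would, in place of code of your own. Each camera call takes 0.05 s, during which the arm holds its last target. There are 200 camera calls.

## Working session

There is one attempt and no reset: what is moved stays moved. The work goes in short steps, Python scripts to look and compute and a shell command to move; the robot and the scene stay as the last step left them, time stands still between calls to the robot, and variables do not carry over. Pictures are saved under pics/ and viewed, about 8 in all and at most 12, crops included, and the job is handed in when it is done.

```bash
mkdir -p pics; cat > h.py <<'E'
import numpy as np, cv2
from scipy.spatial.transform import Rotation as R
from workcell import telemetry, optics, order, bot
def cam(n):
    i=optics.camera_info(n); a=np.array(i["attitude"],float)
    Rm=a if a.shape==(3,3) else R.from_euler('xyz',a,degrees=True).as_matrix()
    return np.array(i["camera_matrix"],float),float(i["k1"]),np.array(i["xyz"],float),Rm
def rays(n,uv):
    K,k1,t,Rm=cam(n); uv=np.atleast_2d(uv).astype(float)
    d=np.c_[(uv[:,0]-K[0,2])/K[0,0],(uv[:,1]-K[1,2])/K[1,1]]; s=d.copy()
    for _ in range(20): s=d/(1+k1*(s**2).sum(1,keepdims=True))
    return t,np.c_[s,np.ones(len(s))],Rm
def onplane(n,uv,z):
    t,s,Rm=rays(n,uv); w=s@Rm.T; return t+w*((z-t[2])/w[:,2])[:,None]
def bydepth(n,uv,d):
    t,s,Rm=rays(n,uv); return t+(s*np.asarray(d).reshape(-1,1))@Rm.T
def cloud(n,dep):
    v,u=np.mgrid[:400,:640]; return bydepth(n,np.c_[u.ravel(),v.ravel()],dep.ravel()).reshape(400,640,3)
def proj(n,P):
    K,k1,t,Rm=cam(n); c=(np.atleast_2d(P)-t)@Rm; s=c[:,:2]/c[:,2:]; s=s*(1+k1*(s**2).sum(1,keepdims=True))
    return s*[K[0,0],K[1,1]]+[K[0,2],K[1,2]]
E
cat > a.py <<'E'
from h import *
o=telemetry.get_obs(); print(o); print(bot.grip_depth)
for n in("top","side"):
    print(optics.camera_info(n))
    p,d=optics.camera(n); np.savez(f"{n}0.npz",p=p,d=d); cv2.imwrite(f"pics/{n}0.png",cv2.resize(p[:,:,::-1],(800,500),interpolation=cv2.INTER_CUBIC))
E
python3 a.py
```

```text
{'time': 0.0, 'q': array([-7.70629671e+01,  5.01175943e+00,  1.00346701e+01,  9.51006915e+01,
       -4.06668420e-04,  8.99996137e+01]), 'qd': array([-0.05469646, -0.01751762,  0.00888611,  0.04626693,  0.03000217,
        0.0338333 ]), 'joint_efforts': array([ 1.93387139e-03, -5.20400441e+01,  4.64797926e+01,  1.66661519e-02,
        1.80669863e-04, -3.25037286e-05]), 'ee_pos': array([ 0.1230793 , -0.53580984,  0.23057869]), 'tcp_rot': array([-1.79922219e+02,  4.06143584e-04,  1.29374197e+01]), 'wrist_force': array([ 0.34013147, -0.82719457, -0.49957818]), 'torque': array([-0.0009149 , -0.01917942, -0.06450241]), 'opening': 0.08540652801835187}
0.0187
{'camera_matrix': array([[370.44129057,   0.        , 324.19613851],
       [  0.        , 370.44129057, 199.74652613],
       [  0.        ,   0.        ,   1.        ]]), 'k1': -0.07521746019546542, 'xyz': array([ 0.45705462, -0.00713074,  1.26379443]), 'attitude': array([-175.93503994,   -1.40528517,  -90.86302803])}
{'camera_matrix': array([[366.03295507,   0.        , 327.41230519],
       [  0.        , 366.03295507, 199.21799781],
       [  0.        ,   0.        ,   1.        ]]), 'k1': -0.0196861779623202, 'xyz': array([0.24002003, 0.66720932, 0.70337911]), 'attitude': array([-129.05712798,    0.790647  , -157.34993293])}
```

View pics/top0.png

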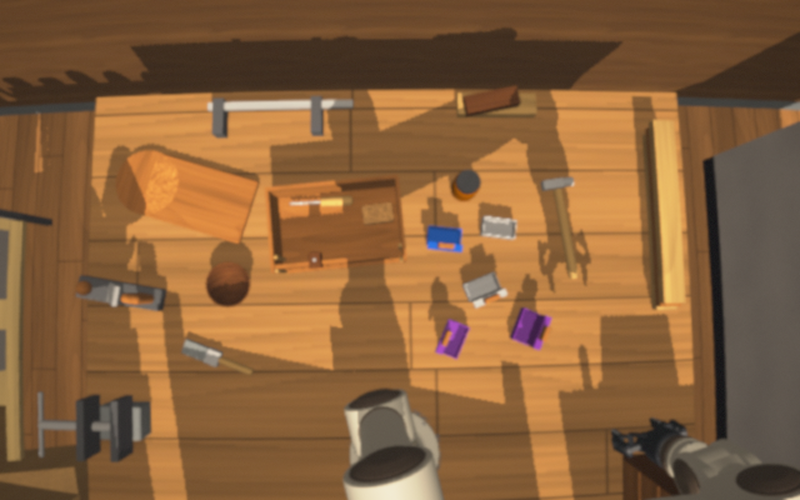

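View pics/side0.png

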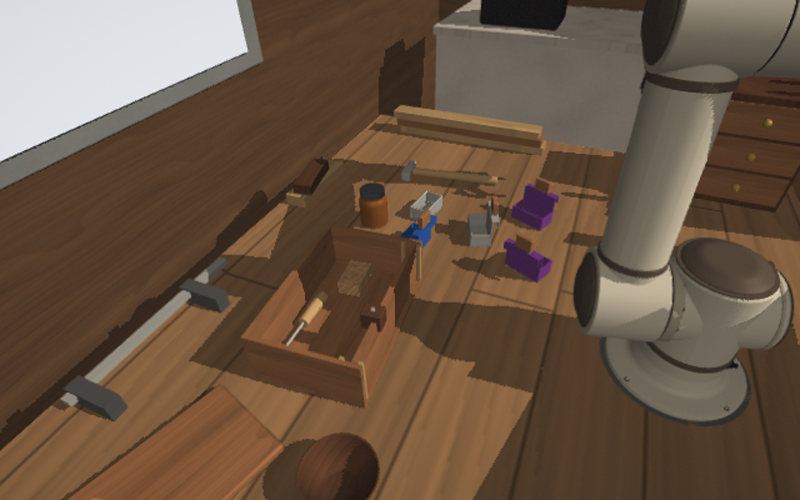

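The top view shows the steel tray at about (484,290) of 800, between the blue and purple look-alikes. The box is at (335,225), with the stop block on its near wall at (315,260). Next I'll crop both views around the tray and the wall.

```bash
cat > b.py <<'E'
from h import *
T=np.load("top0.npz");S=np.load("side0.npz")
def crop(p,x0,y0,w,h): return cv2.resize(p[y0:y0+h,x0:x0+w,::-1],(400,int(400*h/w)),interpolation=cv2.INTER_CUBIC)
a=crop(T['p'],360,205,60,45);b=crop(S['p'],360,145,60,45);c=crop(T['p'],205,135,128,96);d=crop(S['p'],190,180,160,120)
cv2.imwrite("pics/crops.png",np.vstack([np.hstack([a,b]),np.hstack([c,d])]))
for n,Z in(("top",T),("side",S)):
    C=cloud(n,Z['d']); H=C[...,2]
    # upright wall tops: points in z 0.1..0.12
    if n=="top":
        m=(H>0.098)&(H<0.13); lab=cv2.connectedComponentsWithStats(m.astype(np.uint8))
        for s,c in zip(lab[2][1:],lab[3][1:]):
            if s[4]>15: print(s,c)
    x0,y0,x1,y1=(365,210,412,250) if n=="top" else (365,150,410,200)
    sub=C[y0:y1,x0:x1]; mm=sub[...,2]>0.055
    P=sub[mm]; print(n,len(P),P[:, :].mean(0),P.min(0),P.max(0))
    # bench check
    print(C[320,300],C[60 if n=="side" else 280,400])
E
python3 b.py
```

```text
[366 135  18  20 221] [374.57918552 144.37556561]
[ 212  139  114   79 1255] [264.66693227 180.11792829]
[351 194  13   5  51] [356.98039216 195.92156863]
[ 89 228   7  17  64] [ 91.8125   236.203125]
[ 97 234  17  10 128] [104.7265625 238.6015625]
[388 235  12   8  51] [393.35294118 238.41176471]
[433 261   8  13  54] [436.77777778 267.11111111]
[354 264   8  13  52] [357.59615385 270.26923077]
[ 60 318  14  51 497] [ 67.23138833 342.65191147]
[ 87 318  14  52 459] [ 94.25490196 342.91721133]
[510 373  22  27 182] [516.04945055 383.58791209]
top 181 [ 0.41811072 -0.23454012  0.16235383] [ 0.39265303 -0.29640273  0.05524324] [ 0.45705462 -0.00713074  1.26379443]
[0.19447984 0.03885764 0.21149134] [ 0.26933359 -0.29290753  0.00402862]
side 240 [ 0.3932831  -0.19635928  0.09591641] [ 0.24002003 -0.29491026  0.0550533 ] [0.43749825 0.66720932 0.70337911]
[0.47730655 0.27824387 0.00123216] [ 0.68249197 -1.44556475  0.00212323]
```

View pics/crops.png

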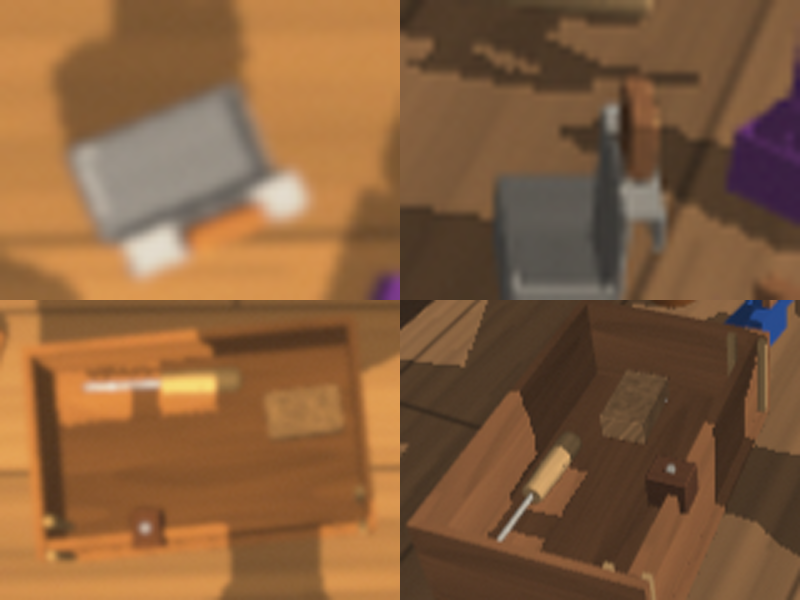

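```bash
cat > c.py <<'E'
from h import *
T=np.load("top0.npz");S=np.load("side0.npz")
p=T['p'];hsv=cv2.cvtColor(p,cv2.COLOR_RGB2HSV)
C=cloud("top",T['d'])
# box rim pixels by depth
m=((C[...,2]>0.098)&(C[...,2]<0.13)).astype(np.uint8); m[:, :205]=0;m[:,335:]=0;m[:130]=0;m[222:]=0
v,u=np.nonzero(m); Q=onplane("top",np.c_[u,v],0.11)
r=cv2.minAreaRect(Q[:,:2].astype(np.float32)*1000); print("box rect",r, cv2.boxPoints(r))
# depth rows near the near wall and stop
np.set_printoptions(linewidth=200,precision=0,suppress=True)
print("H near wall cols 232..322 step10, rows 198..220"); print(np.arange(232,322,10)); print(np.c_[np.arange(198,222),(C[198:222,232:322:10,2]*1000).round()])
# tray
w=(hsv[...,1]<60)&(hsv[...,2]>190); g=(hsv[...,1]>110)&(C[...,2]>0.085)&(C[...,2]<.2)
for nm,k,z in(("lip",w,.075),("grip",g,.107)):
    k=k.copy(); k[:225]=0;k[252:]=0;k[:,:370]=0;k[:,410:]=0
    v,u=np.nonzero(k); X=onplane("top",np.c_[u,v],z)*1000; r=cv2.minAreaRect(X[:,:2].astype(np.float32)); print(nm,len(u),u.mean(),v.mean(),X.mean(0),r, "depth z",np.median(C[v,u],axis=0)*1000)
np.set_printoptions(precision=1)
A=(C[225:248,372:410,2]*1000).round().astype(int); print(A[:, ::2])
E
python3 c.py
```

```text
box rect ((609.8130493164062, 139.73748779296875), (216.8948516845703, 342.0928649902344), 4.781999588012695) [[487.48383  301.14783 ]
 [516.0024   -39.754242]
 [732.1423   -21.672852]
 [703.6237   319.22922 ]]
H near wall cols 232..322 step10, rows 198..220
[232 242 252 262 272 282 292 302 312]
[[198.   8.   3.  10.  10.  14.   9.  11.   9.  14.]
 [199.   8.   4.   8.   4.   8.  14.   9.  10.   9.]
 [200.   8.   7.  15.   9.   5.  11.  10.   6.   8.]
 [201.  13.   8. 123.  10.   7.   9.  10.   8.   8.]
 [202.   8.   9. 124.   9.   7.  10.  10.   8.   7.]
 [203.  12.   6. 125.   9.   9.   5.   7.  10. 112.]
 [204.   8.   8. 120.  10.   6.  11.   9. 107. 108.]
 [205.   9.  11. 119.   8.   8.  14. 108. 111. 111.]
 [206.  14.  10. 120.   8.  13. 110. 113. 112.  63.]
 [207.  10.   5. 125.  10. 109. 108. 109.  64.   8.]
 [208.   7.  10. 132. 111. 109. 113.  63.  10.   6.]
 [209.   5.  11. 127. 111. 110.  66.   6.   9.   8.]
 [210.  12. 111. 122. 109.  65.  10.  13.   9.  -1.]
 [211. 111. 111. 125.  61.   7.   6.   5.  -1.  -2.]
 [212. 108. 108. 123.  10.  10.  13.  -2.   0.  -2.]
 [213. 1
[... 2404 characters left out ...]
 0    5    2]
 [  -4    6   20   63   78   76   74   73  109  105  110   -1   -2    2    0    0   -3    0   -4]
 [   0    0   -3    1   76   72   75   78  103    0   -1   -2   -1   -1   -3   -2    0    0   -1]
 [   0   -2    1    1   77   73   75   72   -5    0   -4   -1    2   -6    1   -3   -4   -2   -4]
 [  -2    0    1   -1   75   76   72   -2 1264    3    0   -1   -2   -3    2   -2   -1   -3   -1]
 [   1    3   -1   -1   68   73    0    5   -4    4    1    1   -2    3    2    2   -1   -2   -3]
 [  -1    1   -4    5    2    1    2   -1 1264    0    1    3    1    6   -2   -1    2    1    1]
 [   0   -3    1    2   -4    3    2   -3   -2   -1   -5   -4   -1   -1   -6   -3   -1    3    1]]
```

```bash
cat > d.py <<'E'
from h import *
T=np.load("top0.npz");S=np.load("side0.npz")
C=cloud("top",T['d']);H=C[...,2]
def fit(uv,z,n="top"):
    P=onplane(n,uv,z)[:,:2]; vx,vy,x0,y0=cv2.fitLine((P*1000).astype(np.float32),cv2.DIST_HUBER,0,.01,.01).ravel(); return vx,vy,x0,y0
def x_at(l,y): return l[2]+l[0]/l[1]*(y-l[3])
# near wall: per column inner/outer edges
E=[];F=[];FI=[];FO=[]
for u in list(range(228,244))+list(range(262,318)):
    col=H[195:220,u]*1000; full=np.nonzero((col>100)&(col<118))[0]
    if len(full)<2: continue
    half=col[full[-1]+1]; hv=col[full[0]-1]
    fo=195+full[-1]+.5+np.clip(half/110,0,1); fi=195+full[0]-.5-np.clip((hv-8)/102,0,1)
    FI.append((u,fi));FO.append((u,fo))
li=fit(FI,.11);lo=fit(FO,.11)
print("inner",li,"outer",lo)
for l in(li,lo): print("yaw",np.degrees(np.arctan2(-l[0]/l[1],1)),"x at y=80,140:",x_at(l,80),x_at(l,140))
# far wall outer edge & side edges from rim rect
FF=[]
for u in range(230,310):
    col=H[130:170,u]; k=np.nonzero((col>.1)&(col<.118))[0]
    if len(k): FF.append((u,130+k[0]-.5))
lf=fit(FF,.11); print("far outer yaw",np.degrees(np.arctan2(-lf[0]/lf[1],1)),x_at(lf,80),x_at(lf,140))
# side walls: left/right outer columns
for nm,i,o in(("left",0,-.5),("right",-1,.5)):
    L=[]
    for v in range(150,195):
        k=np.nonzero((H[v,205:335]>.1)&(H[v,205:335]<.118))[0]
        if len(k): L.append((205+k[i]+o,v))
    P=onplane("top",L,.11)*1000; q=np.polyfit(P[:,0],P[:,1],1); print(nm,"yaw",np.degrees(np.arctan(q[0])),"y at x=510,610",np.polyval(q,[510,610]))
# stop
k=(H>.117)&(H<.135); k[:195]=0;k[218:]=0;k[:,:240]=0;k[:,:][:,265:]=0
v,u=np.nonzero(k); print("stop px",len(u),u.min(),u.max(),v.min(),v.max())
th=-np.arctan2(li[0]/li[1],1); ey=np.array([-np.sin(th),np.cos(th)]);ex=np.array([ey[1],-ey[0]])
Q=onplane("top",np.c_[u,v],.124)[:,:2]*1000; print("stop mean",Q.mean(0),"ext x",(Q@ex).min(),(Q@ex).max(),"ext y",(Q@ey).min(),(Q@ey).max())
# edge: dark-mask from side view too
# stop right face along each row
R_=[]
for vv in range(v.min()+2,v.max()-1):
    k2=u[v==vv]; R_.append((k2.max()+.5,vv))
Pp=onplane("top",R_,.124)[:,:2]*1000; print("stop right y' rows",(Pp@ey).round(1)); print("mean",(Pp@ey).mean())
# grip
k=(H>.097)&(H<.118); k[:225]=0;k[252:]=0;k[:,:380]=0;k[:,410:]=0
v,u=np.nonzero(k); G=onplane("top",np.c_[u,v],.107)[:,:2]*1000; print("grip",len(G),G.mean(0),cv2.minAreaRect(G.astype(np.float32)))
l=fit(np.c_[u,v],.107);print("yaw",np.degrees(np.arctan2(-l[0]/l[1],1)))
k=(H>.055)&(H<.09); k[:225]=0;k[252:]=0;k[:,:370]=0;k[:,412:]=0
v,u=np.nonzero(k);L=[]
C2=C.reshape(400,640,3)[v,u,:2]*1000; l=fit(np.c_[u,v],.075);print("lip yaw",np.degrees(np.arctan2(-l[0]/l[1],1)),cv2.minAreaRect(C2.astype(np.float32)))
# side view grip
CS=cloud("side",S['d']); k=(CS[...,2]>.097)&(CS[...,2]<.112)&(np.hypot(CS[...,0]-.414,CS[...,1]+.25)<.04); print("side grip",k.sum(),CS[k].mean(0)*1000)
k=(CS[...,2]>.1)&(CS[...,2]<.118)&(CS[...,1]>.01)&(CS[...,1]<.1)&(CS[...,0]<.56)&(CS[...,0]>.45); P=CS[k]*1000
for y in (30,50,70,90): 
    q=P[abs(P[:,1]-y)<10]; print("side wall y",y,len(q),(q[:,0]+np.tan(th)*(q[:,1]-80)).min() if len(q) else 0,np.median(q[:,0]+np.tan(th)*(q[:,1]-80)) if len(q) else 0)
k=(CS[...,2]>.12)&(CS[...,2]<.135)&(np.hypot(CS[...,0]-Q.mean(0)[0]/1e3,CS[...,1]-Q.mean(0)[1]/1e3)<.05); P=CS[k]*1000; print("side stop",k.sum(),P.mean(0),(P[:,:2]@ey).min(),(P[:,:2]@ey).max())
print("ey",ey,"th",np.degrees(th))
E
python3 d.py
```

```text
inner (np.float32(0.08488473), np.float32(-0.99639076), np.float32(521.932), np.float32(108.80539)) outer (np.float32(0.08465109), np.float32(-0.99641067), np.float32(510.31802), np.float32(109.13376))
yaw 4.869396 x at y=80,140: 524.386 519.2745
yaw 4.8559613 x at y=80,140: 512.7931 507.69574
far outer yaw 5.4311996 723.5401 717.83545
left yaw 3.3933735017378255 y at x=510,610 [304.36456612 310.29405466]
right yaw 4.9437174580177565 y at x=510,610 [-40.53333343 -31.88344206]
stop px 124 246 256 201 213
stop mean [517.60727159 187.95257504] ext x 512.5819201468355 550.6007108882469 ext y 127.84733831339726 158.78817867390416
stop right y' rows [129.6 126.9 127.1 127.4 127.7 127.9 128.2 128.5 131.8]
mean 128.34168716203078
grip 53 [ 414.79848733 -251.70205867] ((414.8462829589844, -251.30519104003906), (12.762876510620117, 39.38005828857422), 20.42876625061035)
yaw 21.7372
lip yaw 22.532345 ((414.96795654296875, -253.5095977783203), (18.345006942749023, 87.11930847167969), 22.484628677368164)
side grip 46 [ 412.20908812 -248.73739176  105.42611719]
side wall y 30 26 514.3667589715131 517.3987596511515
side wall y 50 25 513.867392259943 518.2062967185686
side wall y 70 29 513.8835851307063 516.7578863357346
side wall y 90 30 514.048025906925 517.6426015038999
side stop 192 [516.20695948 190.75416357 123.84905323] 128.85419517751774 160.3179131000899
ey [-0.08488473  0.99639076] th 4.869396
```

```bash
cat > go.py <<'E'
from h import *
import sys
# usage: go.py x y z yaw  (world target, tool down) -> tool-frame shift and turn from measured pose
def show():
    o=telemetry.get_obs(); p=o['ee_pos']; r=R.from_euler('xyz',o['tcp_rot'],degrees=True)
    th=np.radians(4.87); ex=np.array([np.cos(th),np.sin(th)]); ey=np.array([-ex[1],ex[0]])
    f=o['wrist_force']
    print("t %.2f"%o['time'],"pos",p.round(4),"rot",np.round(o['tcp_rot'],2),"open %.4f"%o['opening'],"X'Y'",(p[:2]@ex).round(4),(p[:2]@ey).round(4),"F box",np.round([f[:2]@ex,f[:2]@ey,f[2]],2),"q6 %.0f"%o['q'][5])
    return p,r
if __name__=="__main__":
    p,r=show()
    if len(sys.argv)>4:
        x,y,z,w=map(float,sys.argv[1:5])
        print("shift",r.inv().apply(np.array([x,y,z])-p).round(4),"turn",(r.inv()*R.from_euler('xyz',[180,0,w],degrees=True)).as_rotvec().round(4))
E
python3 go.py 0.414 -0.251 0.17 112.3
```

```text
t 0.10 pos [ 0.1231 -0.5358  0.2307] rot [-179.93   -0.     12.94] open 0.0856 X'Y' 0.0772 -0.5443 F box [-0.32  0.09 -0.6 ] q6 90
shift [ 0.3473 -0.2124  0.0609] turn [-9.0000e-04 -1.0000e-03 -1.7342e+00]
```

```bash
python3 -m inch '[[0.03,-0.018,0,0,0,-0.12,0],[0.06,-0.036,0,0,0,-0.24,0],[0.09,-0.055,0,0,0,-0.36,0],[0.12,-0.073,0,0,0,-0.48,0],[0.15,-0.092,0,0,0,-0.6,0.1],[0.18,-0.11,0,0,0,-0.72,0.2],[0.21,-0.128,0,0,0,-0.84,0.3],[0.24,-0.147,0,0,0,-0.96,0.45],[0.27,-0.165,0.01,0,0,-1.08,0.45],[0.3,-0.183,0.03,0,0,-1.2,0.45],[0.33,-0.202,0.05,0,0,-1.32,0.45],[0.347,-0.212,0.061,0,0,-1.44,0.45]]' 40; python3 go.py 0.414 -0.251 0.17 112.3
```

```text
time: 1.1
ee_pos: [0.415, -0.249, 0.1679]
tcp_rot: [-179.9, -0.1, 95.9]
wrist_force: [-0.8, -0.7, -0.4]
opening: 0.0473
t 1.10 pos [ 0.415  -0.249   0.1679] rot [-1.7992e+02 -1.0000e-01  9.5880e+01] open 0.0473 X'Y' 0.3924 -0.2833 F box [-0.83 -0.68 -0.43] q6 53
shift [-0.0019 -0.0012 -0.0021] turn [-0.0011 -0.0019 -0.2866]
```

```bash
python3 -m inch '[[-0.001,-0.001,0,0,0,-0.1,0.45],[-0.002,-0.001,0,0,0,-0.2,0.45],[-0.002,-0.001,0,0,0,-0.287,0.45],[-0.002,-0.001,0.01,0,0,-0.287,0.45],[-0.002,-0.001,0.025,0,0,-0.287,0.45],[-0.002,-0.001,0.04,0,0,-0.287,0.45],[-0.002,-0.001,0.055,0,0,-0.287,0.45],[-0.002,-0.001,0.065,0,0,-0.287,0.45],[-0.002,-0.001,0.068,0,0,-0.287,0.45],[-0.002,-0.001,0.068,0,0,-0.287,0.45]]'; python3 - <<'E'
from h import *
p,d=optics.camera("side"); a=cv2.resize(p[110:220,320:460,::-1],(700,550),interpolation=cv2.INTER_CUBIC); cv2.imwrite("pics/s1.png",a)
E
python3 go.py 0.414 -0.251 0.081 112.3
```

```text
time: 1.93
ee_pos: [0.4125, -0.2536, 0.1013]
tcp_rot: [-179.9, -0.1, 111.8]
wrist_force: [0.0, 0.8, 0.2]
opening: 0.0472
t 1.98 pos [ 0.4129 -0.2538  0.1022] rot [-1.7999e+02 -2.0000e-02  1.1183e+02] open 0.0468 X'Y' 0.3899 -0.2879 F box [-0.42 -0.48  0.59] q6 37
shift [0.0022 0.002  0.0212] turn [-0.0002 -0.0003 -0.0083]
```

View pics/s1.png

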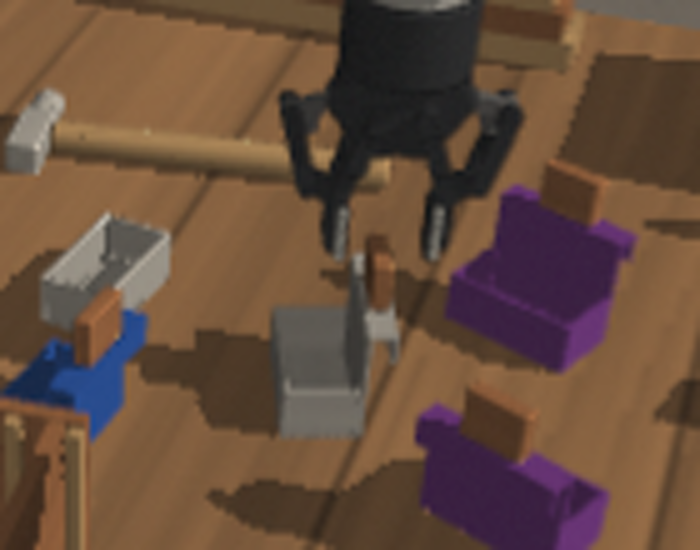

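The side view shows the jaws straddling the wooden grip, which sits at (380,270) of the crop, with the fingertips just above it. Next I lower and close.

```bash
python3 -m inch '[[0.001,0.001,0.007,0,0,0,0.45],[0.002,0.002,0.014,0,0,0,0.45],[0.002,0.002,0.02,0,0,0,0.45],[0.002,0.002,0.02,0,0,0,0.6],[0.002,0.002,0.02,0,0,0,0.7],[0.002,0.002,0.02,0,0,0,0.75],[0.002,0.002,0.02,0,0,0,0.8],[0.002,0.002,0.02,0,0,0,0.85],[0.002,0.002,0.02,0,0,0,0.9],[0.002,0.002,0.02,0,0,0,1],[0.002,0.002,0.02,0,0,0,1],[0.002,0.002,0.02,0,0,0,1]]' 60; python3 go.py 0.414 -0.251 0.081 112.3
```

```text
time: 2.98
ee_pos: [0.4142, -0.2514, 0.0825]
tcp_rot: [-180.0, 0.0, 111.9]
wrist_force: [-2.4, -1.1, 2.0]
opening: 0.0111
t 2.98 pos [ 0.4142 -0.2514  0.0825] rot [-1.8000e+02  2.0000e-02  1.1188e+02] open 0.0111 X'Y' 0.3913 -0.2856 F box [-2.52 -0.86  1.97] q6 37
shift [ 0.0004 -0.      0.0015] turn [-0.      0.0004 -0.0073]
```

```bash
python3 -m inch '[[0,0,-0.004,0,0,0,1],[0,0,-0.012,0,0,0,1],[0,0,-0.024,0,0,0,1],[0,0,-0.038,0,0,0,1],[0,0,-0.053,0,0,0,1],[0,0,-0.068,0,0,0,1],[0,0,-0.083,0,0,0,1],[0,0,-0.098,0,0,0,1],[0,0,-0.113,0,0,0,1],[0,0,-0.127,0,0,0,1],[0,0,-0.138,0,0,0,1],[0,0,-0.145,0,0,0,1]]' 60; python3 -m inch '[[0,0,0,0,0,0,1],[0,0,0,0,0,0,1],[0,0,0,0,0,0,1],[0,0,0,0,0,0,1]]'; python3 go.py
```

```text
time: 3.98
ee_pos: [0.4145, -0.2513, 0.2293]
tcp_rot: [179.9, 0.1, 111.9]
wrist_force: [1.0, -0.4, -3.2]
opening: 0.0108
time: 4.32
ee_pos: [0.4139, -0.2511, 0.2264]
tcp_rot: [-180.0, -0.1, 111.9]
wrist_force: [-0.0, -0.6, -2.9]
opening: 0.0107
t 4.32 pos [ 0.4139 -0.2511  0.2264] rot [-1.7995e+02 -6.0000e-02  1.1189e+02] open 0.0107 X'Y' 0.3911 -0.2853 F box [-0.1  -0.64 -2.9 ] q6 37
```

```bash
python3 - <<'E'
import numpy as np
th=np.radians(4.87);ex=np.array([np.cos(th),np.sin(th)]);ey=np.array([-ex[1],ex[0]])
print(.533*ex+.0225*ey)
E
python3 go.py 0.5292 0.0677 0.226 94.87
```

```text
[0.52916567 0.06766793]
t 4.32 pos [ 0.4139 -0.2511  0.2264] rot [-1.7995e+02 -6.0000e-02  1.1189e+02] open 0.0107 X'Y' 0.3911 -0.2853 F box [-0.1  -0.64 -2.9 ] q6 37
shift [0.2528 0.2258 0.0005] turn [-0.001 -0.001  0.297]
```

```bash
python3 -m inch '[[0.008,0.007,0,0,0,0.01,1],[0.025,0.022,0,0,0,0.03,1],[0.048,0.043,0,0,0,0.06,1],[0.073,0.065,0,0,0,0.09,1],[0.098,0.087,0,0,0,0.12,1],[0.123,0.11,0,0,0,0.15,1],[0.148,0.132,0,0,0,0.18,1],[0.173,0.154,0,0,0,0.21,1],[0.198,0.177,0,0,0,0.235,1],[0.222,0.199,0,0,0,0.26,1],[0.24,0.215,0,0,0,0.28,1],[0.25,0.224,0,0,0,0.295,1]]'; python3 -m inch '[[0.002,0.001,0,0,0,0,1],[0.002,0.001,0,0,0,0,1],[0.002,0.001,0,0,0,0,1],[0.002,0.001,0,0,0,0,1]]'
python3 go.py 0.5292 0.0677 0.1425 94.87
python3 - <<'E'
from h import *
a,_=optics.camera("side"); b,_=optics.camera("top")
cv2.imwrite("pics/s2.png",np.hstack([cv2.resize(a[100:300,180:380,::-1],(400,400),interpolation=cv2.INTER_CUBIC),cv2.resize(b[130:230,220:320,::-1],(400,400),interpolation=cv2.INTER_CUBIC)]))
E
```

```text
time: 5.32
ee_pos: [0.5291, 0.0669, 0.2262]
tcp_rot: [-179.9, -0.0, 95.0]
wrist_force: [-0.6, -0.9, -2.6]
opening: 0.0108
time: 5.65
ee_pos: [0.5293, 0.0654, 0.2272]
tcp_rot: [-180.0, 0.0, 94.9]
wrist_force: [0.2, -0.2, -2.6]
opening: 0.0107
t 5.65 pos [0.5293 0.0654 0.2272] rot [-1.7998e+02  1.0000e-02  9.4950e+01] open 0.0107 X'Y' 0.533 0.0203 F box [ 0.19 -0.17 -2.62] q6 92
shift [0.0023 0.0001 0.0847] turn [-0.0004  0.0002  0.0013]
```

View pics/s2.png

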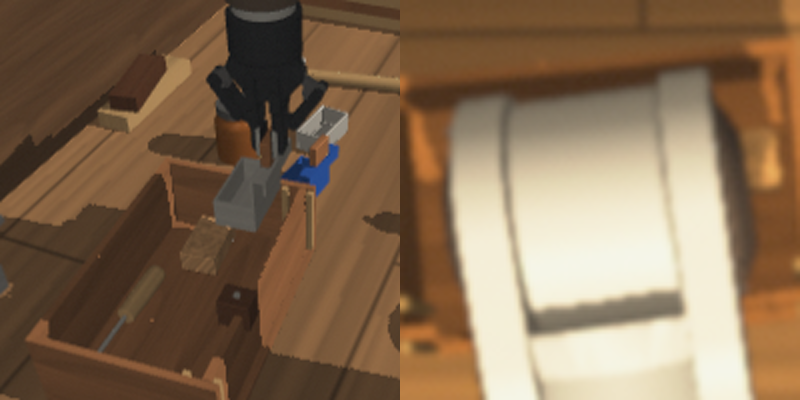

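The tray hangs level in the hand, with the trough toward the box interior; the top view is blocked by the arm. Next I lower it inside the wall.

```bash
python3 -m inch '[[0.001,0,0.004,0,0,0,1],[0.002,0,0.011,0,0,0,1],[0.002,0,0.02,0,0,0,1],[0.002,0,0.029,0,0,0,1],[0.002,0,0.038,0,0,0,1],[0.002,0,0.047,0,0,0,1],[0.002,0,0.056,0,0,0,1],[0.002,0,0.064,0,0,0,1],[0.002,0,0.071,0,0,0,1],[0.002,0,0.077,0,0,0,1],[0.002,0,0.081,0,0,0,1],[0.002,0,0.083,0,0,0,1]]'; python3 -m inch '[[0,0,0,0,0,0,1],[0,0,0,0,0,0,1],[0,0,0,0,0,0,1],[0,0,0,0,0,0,1]]'; python3 go.py;
python3 - <<'E'
from h import *
# tray measured from side depth: inside-box region, back plate/lip points
p,d=optics.camera("side"); C=cloud("side",d)
th=np.radians(4.87);ex=np.array([np.cos(th),np.sin(th)]);ey=np.array([-ex[1],ex[0]])
X=C[...,:2]@ex*1000;Y=C[...,:2]@ey*1000;Z=C[...,2]*1000
hs=cv2.cvtColor(p,cv2.COLOR_RGB2HSV)
m=(hs[...,1]<70)&(X>505)&(X<620)&(Y>-30)&(Y<80)&(Z>40)&(Z<138)
for z0 in range(40,140,8):
    k=m&(Z>=z0)&(Z<z0+8)
    if k.sum(): print(z0,k.sum(),"X' %.0f..%.0f Y' %.0f..%.0f"%(X[k].min(),X[k].max(),Y[k].min(),Y[k].max()))
E
```

```text
time: 6.75
ee_pos: [0.5294, 0.0683, 0.1437]
tcp_rot: [-180.0, 0.0, 95.0]
wrist_force: [0.5, 0.2, -1.9]
opening: 0.0114
time: 7.08
ee_pos: [0.5297, 0.0684, 0.1447]
tcp_rot: [180.0, -0.0, 95.0]
wrist_force: [0.5, 0.2, -3.4]
opening: 0.0109
t 7.08 pos [0.5297 0.0684 0.1447] rot [179.96  -0.    94.99] open 0.0109 X'Y' 0.5336 0.0232 F box [ 0.53  0.14 -3.4 ] q6 92
56 9 X' 561..586 Y' -20..65
64 160 X' 548..587 Y' -22..68
72 73 X' 542..589 Y' -24..68
80 97 X' 539..588 Y' -24..68
88 110 X' 538..588 Y' -23..68
96 75 X' 538..589 Y' -24..68
104 16 X' 538..541 Y' 41..67
112 9 X' 539..540 Y' 46..66
120 36 X' 524..543 Y' -24..67
128 45 X' 523..542 Y' -23..66
136 47 X' 524..542 Y' -24..66
```

```bash
python3 -m inch '[[0,-0.001,0,0,0,0,1],[0,-0.002,0,0,0,0,1],[0,-0.003,0,0,0,0,1],[0,-0.004,0,0,0,0,1],[0,-0.005,0,0,0,0,1],[0,-0.006,0,0,0,0,1],[0,-0.007,0,0,0,0,1],[0,-0.008,0,0,0,0,1],[0,-0.009,0,0,0,0,1],[0,-0.009,0,0,0,0,1]]'; python3 go.py; python3 -m inch '[[0,-0.0005,0,0,0,0,1],[0,-0.001,0,0,0,0,1],[0,-0.001,0,0,0,0,1]]'; python3 go.py; python3 -m inch '[[0,-0.0005,0,0,0,0,1],[0,-0.001,0,0,0,0,1],[0,-0.001,0,0,0,0,1]]'; python3 go.py
```

```text
time: 7.97
ee_pos: [0.5203, 0.0675, 0.1443]
tcp_rot: [-180.0, -0.0, 95.0]
wrist_force: [-0.7, -1.2, -3.4]
opening: 0.0109
t 7.97 pos [0.5203 0.0675 0.1443] rot [-179.99   -0.     94.98] open 0.0109 X'Y' 0.5242 0.0231 F box [-0.83 -1.09 -3.42] q6 92
time: 8.22
ee_pos: [0.5196, 0.0675, 0.1443]
tcp_rot: [180.0, -0.0, 95.0]
wrist_force: [1.0, -0.3, -2.4]
opening: 0.0112
t 8.22 pos [0.5196 0.0675 0.1443] rot [179.99  -0.    94.98] open 0.0112 X'Y' 0.5234 0.0231 F box [ 0.98 -0.4  -2.42] q6 92
time: 8.47
ee_pos: [0.5192, 0.0675, 0.1443]
tcp_rot: [179.9, -0.0, 95.0]
wrist_force: [5.9, 1.1, -5.1]
opening: 0.0107
t 8.47 pos [0.5192 0.0675 0.1443] rot [179.91  -0.    94.98] open 0.0107 X'Y' 0.5231 0.0231 F box [ 6.02  0.57 -5.08] q6 92
```

Contact at X'≈0.523 with about 6 N. I back off 2 mm and lower, watching the force.

```bash
python3 -m inch '[[0,0.001,0,0,0,0,1],[0,0.002,0,0,0,0,1],[0,0.002,0,0,0,0,1],[0,0.002,0.002,0,0,0,1],[0,0.002,0.004,0,0,0,1],[0,0.002,0.006,0,0,0,1],[0,0.002,0.007,0,0,0,1],[0,0.002,0.007,0,0,0,1]]'; python3 go.py; python3 -m inch '[[0,0,0.001,0,0,0,1],[0,0,0.002,0,0,0,1],[0,0,0.002,0,0,0,1]]';python3 go.py;  python3 -m inch '[[0,0,0.001,0,0,0,1],[0,0,0.002,0,0,0,1],[0,0,0.002,0,0,0,1]]';python3 go.py
```

```text
time: 9.13
ee_pos: [0.5203, 0.0675, 0.1368]
tcp_rot: [-180.0, 0.0, 95.0]
wrist_force: [-0.1, 0.3, -3.5]
opening: 0.0111
t 9.13 pos [0.5203 0.0675 0.1368] rot [-179.96    0.     94.99] open 0.0111 X'Y' 0.5241 0.0231 F box [-0.05  0.29 -3.49] q6 92
time: 9.38
ee_pos: [0.5204, 0.0675, 0.1351]
tcp_rot: [-180.0, 0.0, 95.0]
wrist_force: [-1.2, 0.0, -2.4]
opening: 0.0108
t 9.38 pos [0.5204 0.0675 0.1351] rot [-179.99    0.     94.98] open 0.0108 X'Y' 0.5243 0.0231 F box [-1.17  0.12 -2.43] q6 92
time: 9.63
ee_pos: [0.5204, 0.0676, 0.1331]
tcp_rot: [-180.0, -0.0, 95.0]
wrist_force: [0.2, -0.4, -2.7]
opening: 0.0104
t 9.63 pos [0.5204 0.0676 0.1331] rot [-179.99   -0.     94.98] open 0.0104 X'Y' 0.5243 0.0231 F box [ 0.12 -0.41 -2.69] q6 92
```

```bash
python3 -m inch '[[0,0,0.001,0,0,0,1],[0,0,0.002,0,0,0,1],[0,0,0.003,0,0,0,1],[0,0,0.004,0,0,0,1],[0,0,0.005,0,0,0,1],[0,0,0.005,0,0,0,1]]'; python3 go.py; python3 -m inch '[[0,0,0.001,0,0,0,1],[0,0,0.002,0,0,0,1],[0,0,0.003,0,0,0,1],[0,0,0.004,0,0,0,1],[0,0,0.005,0,0,0,1],[0,0,0.005,0,0,0,1]]'; python3 go.py;  python3 -m inch '[[0,0,0.0005,0,0,0,1],[0,0,0.001,0,0,0,1],[0,0,0.0015,0,0,0,1],[0,0,0.0015,0,0,0,1]]';python3 go.py
```

```text
time: 10.13
ee_pos: [0.5204, 0.0675, 0.128]
tcp_rot: [-180.0, -0.0, 95.0]
wrist_force: [-0.9, 0.1, -2.3]
opening: 0.0108
t 10.13 pos [0.5204 0.0675 0.128 ] rot [-179.98   -0.     94.98] open 0.0108 X'Y' 0.5243 0.0231 F box [-0.91  0.21 -2.34] q6 92
time: 10.63
ee_pos: [0.5204, 0.0675, 0.123]
tcp_rot: [-180.0, 0.0, 95.0]
wrist_force: [-0.4, -0.8, -2.4]
opening: 0.0109
t 10.63 pos [0.5204 0.0675 0.123 ] rot [-179.98    0.     94.98] open 0.0109 X'Y' 0.5243 0.0231 F box [-0.43 -0.74 -2.38] q6 92
time: 10.97
ee_pos: [0.5205, 0.0676, 0.1217]
tcp_rot: [-180.0, -0.0, 95.0]
wrist_force: [0.8, -0.5, -3.4]
opening: 0.0108
t 10.97 pos [0.5205 0.0676 0.1217] rot [-180.     -0.     94.98] open 0.0108 X'Y' 0.5243 0.0231 F box [ 0.72 -0.57 -3.42] q6 92
```

```bash
python3 -m inch '[[0,0,0.0005,0,0,0,1],[0,0,0.001,0,0,0,1],[0,0,0.001,0,0,0,1]]';python3 go.py;  python3 -m inch '[[0,0,0.0005,0,0,0,1],[0,0,0.0005,0,0,0,1],[0,0,0.0005,0,0,0,1]]';python3 go.py;
```

```text
time: 11.22
ee_pos: [0.5205, 0.0675, 0.1207]
tcp_rot: [-180.0, 0.0, 95.0]
wrist_force: [0.4, -0.6, -3.2]
opening: 0.0108
t 11.22 pos [0.5205 0.0675 0.1207] rot [-179.99    0.     94.98] open 0.0108 X'Y' 0.5243 0.0231 F box [ 0.34 -0.66 -3.17] q6 92
time: 11.47
ee_pos: [0.5206, 0.0676, 0.1204]
tcp_rot: [180.0, -0.0, 95.0]
wrist_force: [-0.6, 0.1, -2.0]
opening: 0.0107
t 11.47 pos [0.5206 0.0676 0.1204] rot [179.99  -0.    94.99] open 0.0107 X'Y' 0.5244 0.0231 F box [-0.55  0.15 -2.03] q6 92
```

```bash
python3 -m inch '[[0,0,0.0005,0,0,0,1],[0,0,0.0005,0,0,0,1],[0,0,0.0005,0,0,0,1]]';python3 go.py;  python3 -m inch '[[0,0,0.0005,0,0,0,1],[0,0,0.0005,0,0,0,1],[0,0,0.0005,0,0,0,1]]';python3 go.py;python3 -m inch '[[0,0,0.0005,0,0,0,1],[0,0,0.0005,0,0,0,1],[0,0,0.0005,0,0,0,1]]';python3 go.py;
```

```text
time: 11.72
ee_pos: [0.5206, 0.0676, 0.1203]
tcp_rot: [180.0, -0.0, 95.0]
wrist_force: [-1.6, -0.1, 3.9]
opening: 0.0109
t 11.72 pos [0.5206 0.0676 0.1203] rot [179.97  -0.    94.98] open 0.0109 X'Y' 0.5244 0.0231 F box [-1.56  0.01  3.91] q6 92
time: 11.97
ee_pos: [0.5206, 0.0676, 0.1203]
tcp_rot: [179.9, -0.0, 95.0]
wrist_force: [-3.7, -0.8, 7.3]
opening: 0.0108
t 11.97 pos [0.5206 0.0676 0.1203] rot [179.94  -0.    94.98] open 0.0108 X'Y' 0.5244 0.0231 F box [-3.8  -0.44  7.29] q6 92
time: 12.22
ee_pos: [0.5206, 0.0676, 0.1203]
tcp_rot: [179.9, -0.0, 95.0]
wrist_force: [-5.7, -0.3, 12.0]
opening: 0.0109
t 12.22 pos [0.5206 0.0676 0.1203] rot [179.92  -0.    94.99] open 0.0109 X'Y' 0.5245 0.0231 F box [-5.68  0.21 11.95] q6 92
```

```bash
python3 -m inch '[[0,0,-0.0008,0,0,0,1],[0,0,-0.0008,0,0,0,1],[0,0,-0.0008,0,0,0,1]]';python3 go.py; python3 - <<'E'
from h import *
a,_=optics.camera("side")
cv2.imwrite("pics/s3.png",cv2.resize(a[150:270,230:350,::-1],(600,600),interpolation=cv2.INTER_CUBIC))
E
```

```text
time: 12.47
ee_pos: [0.5206, 0.0676, 0.1203]
tcp_rot: [180.0, 0.0, 95.0]
wrist_force: [-3.8, -0.2, 7.5]
opening: 0.0107
t 12.47 pos [0.5206 0.0676 0.1203] rot [179.96   0.    94.99] open 0.0107 X'Y' 0.5245 0.0231 F box [-3.78  0.12  7.49] q6 92
```

View pics/s3.png

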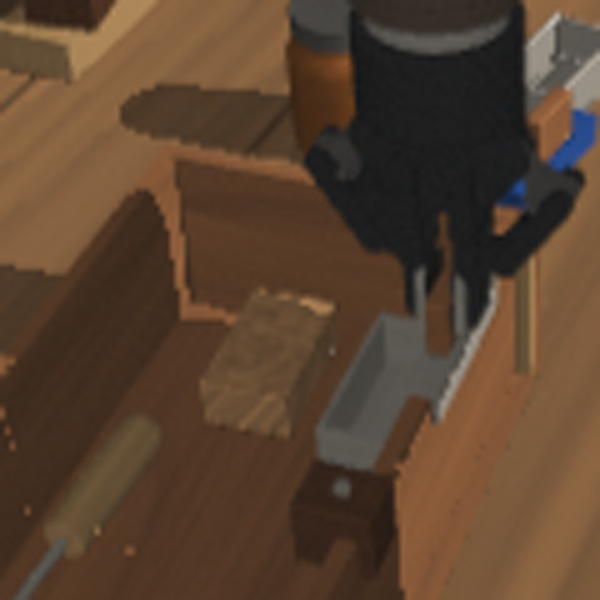

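The lip sits on the rim, with its end at (440,410) and the stop block at (340,490). Now I slide left.

```bash
python3 -m inch '[[0.001,0,-0.0003,0,0,0,1],[0.004,0,-0.0003,0,0,0,1],[0.008,0,-0.0003,0,0,0,1],[0.012,0,-0.0003,0,0,0,1],[0.016,0,-0.0003,0,0,0,1],[0.020,0,-0.0003,0,0,0,1],[0.024,0,-0.0003,0,0,0,1],[0.028,0,-0.0003,0,0,0,1],[0.032,0,-0.0003,0,0,0,1],[0.036,0,-0.0003,0,0,0,1],[0.039,0,-0.0003,0,0,0,1],[0.041,0,-0.0003,0,0,0,1]]';python3 go.py; python3 -m inch '[[0,0,0,0,0,0,1],[0,0,0,0,0,0,1],[0,0,0,0,0,0,1]]'; python3 go.py
python3 - <<'E'
from h import *
p,d=optics.camera("side"); C=cloud("side",d)
th=np.radians(4.87);ex=np.array([np.cos(th),np.sin(th)]);ey=np.array([-ex[1],ex[0]])
X=C[...,:2]@ex*1000;Y=C[...,:2]@ey*1000;Z=C[...,2]*1000
hs=cv2.cvtColor(p,cv2.COLOR_RGB2HSV)
m=(hs[...,1]<70)&(X>505)&(X<620)&(Y>-10)&(Y<125)
for a,b in((40,73),(106,120)):
    k=m&(Z>=a)&(Z<b); print(a,k.sum(),"X' %.0f..%.0f Y' %.0f..%.0f Zmed %.1f"%(X[k].min(),X[k].max(),Y[k].min(),Y[k].max(),np.median(Z[k])))
k=(Z>117)&(Z<130)&(Y>115)&(Y<170)&(X>500)&(X<550); print("stop",k.sum(),Y[k].min(),np.percentile(Y[k],3),Y[k].max())
E
```

```text
time: 13.52
ee_pos: [0.5174, 0.1086, 0.1203]
tcp_rot: [179.9, 0.0, 95.0]
wrist_force: [-0.2, -4.5, 4.9]
opening: 0.0108
t 13.52 pos [0.5174 0.1086 0.1203] rot [1.7993e+02 4.0000e-02 9.4980e+01] open 0.0108 X'Y' 0.5247 0.0643 F box [-0.54 -4.5   4.87] q6 97
time: 13.77
ee_pos: [0.5174, 0.1088, 0.1203]
tcp_rot: [179.9, -0.0, 95.0]
wrist_force: [0.6, -1.6, 5.9]
opening: 0.0106
t 13.77 pos [0.5174 0.1088 0.1203] rot [ 1.7993e+02 -1.0000e-02  9.5000e+01] open 0.0106 X'Y' 0.5247 0.0645 F box [ 0.5  -1.67  5.87] q6 97
40 231 X' 557..582 Y' 16..108 Zmed 57.0
106 112 X' 515..533 Y' 18..109 Zmed 112.8
stop 215 129.3834319254429 131.56669544032786 160.70804546442236
```

```bash
python3 -m inch '[[0.002,0,0,0,0,0,1],[0.004,0,0,0,0,0,1],[0.006,0,0,0,0,0,1],[0.008,0,0,0,0,0,1],[0.01,0,0,0,0,0,1],[0.012,0,0,0,0,0,1],[0.014,0,0,0,0,0,1],[0.015,0,0,0,0,0,1],[0.015,0,0,0,0,0,1]]';python3 go.py; python3 -m inch '[[0.0005,0,0,0,0,0,1],[0.001,0,0,0,0,0,1],[0.0015,0,0,0,0,0,1]]'; python3 go.py;  python3 -m inch '[[0.0005,0,0,0,0,0,1],[0.001,0,0,0,0,0,1]]'; python3 go.py
```

```text
time: 14.57
ee_pos: [0.5161, 0.1235, 0.1203]
tcp_rot: [179.9, 0.0, 95.0]
wrist_force: [0.7, -3.0, 5.8]
opening: 0.0109
t 14.57 pos [0.5161 0.1235 0.1203] rot [1.7993e+02 3.0000e-02 9.4980e+01] open 0.0109 X'Y' 0.5247 0.0793 F box [ 0.43 -3.05  5.82] q6 98
time: 14.82
ee_pos: [0.516, 0.1248, 0.1203]
tcp_rot: [179.9, 0.0, 95.0]
wrist_force: [0.5, -3.9, 5.8]
opening: 0.0107
t 14.82 pos [0.516  0.1248 0.1203] rot [1.7993e+02 4.0000e-02 9.4970e+01] open 0.0107 X'Y' 0.5247 0.0805 F box [ 0.19 -3.89  5.77] q6 99
time: 14.98
ee_pos: [0.5159, 0.1258, 0.1203]
tcp_rot: [179.9, 0.0, 95.0]
wrist_force: [1.2, -3.7, 5.8]
opening: 0.0108
t 14.98 pos [0.5159 0.1258 0.1203] rot [1.7993e+02 4.0000e-02 9.4970e+01] open 0.0108 X'Y' 0.5247 0.0815 F box [ 0.84 -3.8   5.79] q6 99
```

```bash
for i in 1; do python3 -m inch '[[0.0005,0,0,0,0,0,1],[0.001,0,0,0,0,0,1]]' >/dev/null; python3 go.py; done; python3 -m inch '[[0.0005,0,0,0,0,0,1],[0.001,0,0,0,0,0,1]]' >/dev/null; python3 go.py
```

```text
t 15.15 pos [0.5158 0.1268 0.1203] rot [1.7993e+02 5.0000e-02 9.4970e+01] open 0.0108 X'Y' 0.5247 0.0825 F box [-0.75 -5.06  6.38] q6 99
t 15.32 pos [0.5157 0.1277 0.1203] rot [1.7993e+02 4.0000e-02 9.4960e+01] open 0.0108 X'Y' 0.5247 0.0835 F box [-0.85 -5.    6.31] q6 99
```

```bash
python3 -m inch '[[0.0005,0,0,0,0,0,1],[0.001,0,0,0,0,0,1]]' >/dev/null; python3 go.py;python3 -m inch '[[0.0005,0,0,0,0,0,1],[0.0005,0,0,0,0,0,1]]' >/dev/null; python3 go.py; python3 -m inch '[[0.0005,0,0,0,0,0,1],[0.0005,0,0,0,0,0,1]]' >/dev/null; python3 go.py
```

```text
t 15.48 pos [0.5156 0.1287 0.1203] rot [1.7993e+02 4.0000e-02 9.4970e+01] open 0.0106 X'Y' 0.5247 0.0845 F box [-0.19 -5.14  5.67] q6 99
t 15.65 pos [0.5155 0.1293 0.1203] rot [1.7993e+02 4.0000e-02 9.4970e+01] open 0.0111 X'Y' 0.5247 0.0851 F box [-0.36 -4.25  6.7 ] q6 99
t 15.82 pos [0.5155 0.1298 0.1203] rot [1.7993e+02 4.0000e-02 9.4970e+01] open 0.0113 X'Y' 0.5247 0.0856 F box [ 0.05 -4.84  5.54] q6 99
```

```bash
python3 -m inch '[[0.0005,0,0,0,0,0,1],[0.0005,0,0,0,0,0,1]]' >/dev/null; python3 go.py;python3 -m inch '[[0.0005,0,0,0,0,0,1],[0.0005,0,0,0,0,0,1]]' >/dev/null; python3 go.py; python3 -m inch '[[0.0005,0,0,0,0,0,1],[0.0005,0,0,0,0,0,1]]' >/dev/null; python3 go.py; python3 -m inch '[[0.0005,0,0,0,0,0,1],[0.0005,0,0,0,0,0,1]]' >/dev/null; python3 go.py
```

```text
t 15.98 pos [0.5155 0.1303 0.1203] rot [1.7993e+02 4.0000e-02 9.4970e+01] open 0.0109 X'Y' 0.5247 0.086 F box [ 0.46 -4.41  5.6 ] q6 99
t 16.15 pos [0.5154 0.1308 0.1203] rot [1.7993e+02 4.0000e-02 9.4970e+01] open 0.0111 X'Y' 0.5247 0.0866 F box [-0.6  -4.8   6.23] q6 99
t 16.32 pos [0.5154 0.1309 0.1203] rot [1.7993e+02 9.0000e-02 9.4960e+01] open 0.0109 X'Y' 0.5247 0.0867 F box [-1.1  -7.31  5.76] q6 99
t 16.48 pos [0.5154 0.1309 0.1203] rot [1.7993e+02 1.4000e-01 9.4930e+01] open 0.0109 X'Y' 0.5247 0.0867 F box [  0.96 -10.07   6.43] q6 99
```

```bash
python3 -m inch '[[0.0005,0,0,0,0,0,1],[0.001,0,0,0,0,0,1],[0.001,0,0,0,0,0,1],[0.001,0,0,0,0,0,1],[0.001,0,0,0,0,0,1],[0.001,0,0,0,0,0,1],[0.001,0,0,0,0,0,1],[0.001,0,0,0,0,0,1]]' >/dev/null; python3 go.py
```

```text
t 17.15 pos [0.5154 0.131  0.1204] rot [179.93   0.24  94.89] open 0.0111 X'Y' 0.5246 0.0868 F box [ -1.16 -13.99   6.93] q6 100
```

```bash
python3 -m inch '[[-0.0005,0,-0.0002,0,0,0,1],[-0.001,0,-0.0004,0,0,0,1],[-0.0013,0,-0.0005,0,0,0,1],[-0.0013,0,-0.0005,0,0,0,1]]' >/dev/null; python3 go.py; python3 -m inch '[[0,0,0,0,0,0,0.9],[0,0,0,0,0,0,0.85],[0,0,0,0,0,0,0.8],[0,0,0,0,0,0,0.75],[0,0,0,0,0,0,0.65],[0,0,0,0,0,0,0.6],[0,0,0,0,0,0,0.55],[0,0,0,0,0,0,0.55],[0,0,0,0,0,0,0.55]]'>/dev/null; python3 go.py
```

```text
t 17.48 pos [0.5154 0.131  0.1203] rot [1.7996e+02 9.0000e-02 9.4940e+01] open 0.0113 X'Y' 0.5246 0.0867 F box [ 2.44 -7.14  2.57] q6 99
t 18.23 pos [0.5149 0.1316 0.1204] rot [-180.     -0.     94.99] open 0.0385 X'Y' 0.5242 0.0874 F box [0.65 0.18 0.71] q6 99
```

```bash
python3 -m inch '[[0,0,-0.003,0,0,0,0.55],[0,0,-0.008,0,0,0,0.55],[0,0,-0.015,0,0,0,0.55],[0,0,-0.025,0,0,0,0.55],[0,0,-0.04,0,0,0,0.55],[0,0,-0.06,0,0,0,0.55],[0,0,-0.08,0,0,0,0.55],[0,0,-0.1,0,0,0,0.55],[0,0,-0.12,0,0,0,0.55]]'>/dev/null; python3 go.py 0.35 -0.25 0.3 95
python3 -m inch '[[-0.03,-0.01,-0.03,0,0,0,0.55],[-0.06,-0.03,-0.05,0,0,0,0.55],[-0.09,-0.05,-0.06,0,0,0,0.55],[-0.12,-0.07,-0.06,0,0,0,0.55],[-0.15,-0.09,-0.06,0,0,0,0.55],[-0.18,-0.11,-0.06,0,0,0,0.55],[-0.21,-0.13,-0.06,0,0,0,0.55],[-0.24,-0.15,-0.06,0,0,0,0.55],[-0.27,-0.15,-0.06,0,0,0,0.55],[-0.3,-0.15,-0.06,0,0,0,0.55],[-0.33,-0.15,-0.06,0,0,0,0.55],[-0.35,-0.15,-0.06,0,0,0,0.55]]'; python3 - <<'E'
from h import *
b,_=optics.camera("top")
p,d=optics.camera("side"); C=cloud("side",d)
cv2.imwrite("pics/s4.png",np.hstack([cv2.resize(p[150:270,220:340,::-1],(400,400),interpolation=cv2.INTER_CUBIC),cv2.resize(b[140:240,210:310,::-1],(400,400),interpolation=cv2.INTER_CUBIC)]))
th=np.radians(4.87);ex=np.array([np.cos(th),np.sin(th)]);ey=np.array([-ex[1],ex[0]])
X=C[...,:2]@ex*1000;Y=C[...,:2]@ey*1000;Z=C[...,2]*1000
hs=cv2.cvtColor(p,cv2.COLOR_RGB2HSV)
m=(hs[...,1]<70)&(X>505)&(X<620)&(Y>10)&(Y<140)
for a,b in((40,73),(106,120)):
    k=m&(Z>=a)&(Z<b); print(a,k.sum(),"X' %.0f..%.0f Y' %.0f..%.0f Zmed %.1f"%(X[k].min(),X[k].max(),Y[k].min(),Y[k].max(),np.median(Z[k])))
E
```

```text
t 18.98 pos [0.5149 0.1315 0.2425] rot [ 1.7994e+02 -1.0000e-02  9.4980e+01] open 0.0384 X'Y' 0.5242 0.0873 F box [-0.15  0.12  0.01] q6 99
shift [-0.3657 -0.1973 -0.0578] turn [ 0.0011 -0.0002 -0.0003]
time: 19.98
ee_pos: [0.3956, -0.2325, 0.3014]
tcp_rot: [179.9, 0.1, 94.9]
wrist_force: [0.0, 0.3, -0.3]
opening: 0.0381
40 232 X' 555..580 Y' 38..131 Zmed 59.7
106 129 X' 514..533 Y' 40..122 Zmed 112.7
```

View pics/s4.png

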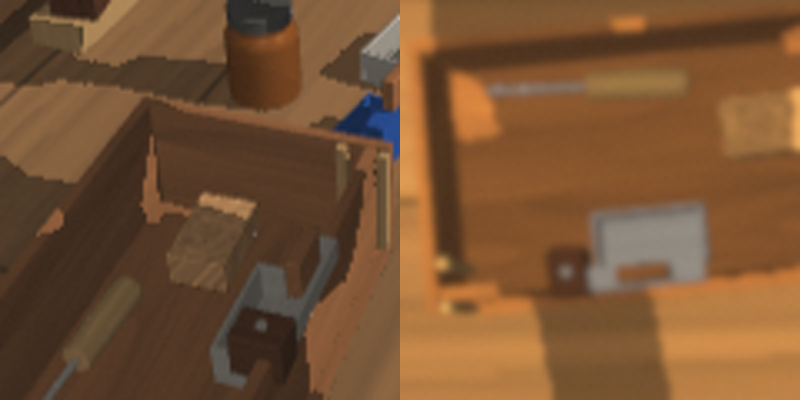

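The side and top views show the tray on the rim against the block (top crop: block edge at x≈588, lip end at ≈590), with the bystanders in place. I'm handing in.

```bash
python3 - <<'E'
from h import *
print(order.job_done())
E
```

```text
the job is handed in; nothing more can be done
None
```

The tray now hangs on the near wall with its left end against the stop block. I handed the job in at about 20 s on the robot's clock, and no verdict was reported.

- **Hanging:** I took the tray by its wooden grip and felt for the panel with the back plate, touching it at about 6 N. I then lowered the lip onto the rim about 60 mm right of the block.
- **Sliding and pushing:** I paused at a gap of about 19 mm, then pushed against the block for about 0.7 s. The wrist read 14 N along the rim, of which I put roughly 10 N on the block and the rest down to sliding friction.
- **Forces:** The highest I read was about 12 N up at the wrist, roughly 15 N on the box with the tray's weight. Both are well under 35 N, but I only read the force at the end of each move.
- **Last checks:** The side and top pictures show the lip down on the rim, with no visible gap to the block. The gripper is clear and the jar, screwdriver and sanding block look undisturbed. I did not measure the bystanders or the final tilt.
- **Disagreement:** The camera put the block's face at 128 to 129 mm along the wall, but by touch it was at about 131.7 mm; I went by touch. In the last depth reading the lip end showed at only 122 mm, but the trough below it ended at 131 mm. I took the shorter lip reading as the block hiding the end from the side camera.

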